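# Find the loose peg of the ribbon stand and wedge it tight

## Robot

A 6-joint arm with a two-finger parallel gripper is mounted at the origin on a cart in front of the work surface, level with it; the furniture and walls round the work are solid. World frame = base frame: x ahead of the robot, y to its left, z up, the work surface at z = 0. Lengths are in mm, angles in rad, forces in N, time in s.
With the tool pointing down it reaches from about 350 to 975 mm from the base axis. Payload 7.1 kg.
Tool frame: the origin (TCP) lies at the very end of the fingers, on their centre line; the grasp point (between the pads) lies 19 mm behind it (ctrl.pinch_z is the z of the grasp point in the tool frame, in mm); z points along the fingers, y is the direction in which the jaws open and shut (so a half turn about z gives the same grasp; the last joint's range is limited). The gripper opens to 88 mm and grips with 3 to 60 N. Pads are 20 mm wide; open, the fingers measure 115 mm over their backs; the gripper's body (75 mm by 178 mm) begins 61 mm behind the grasp point.
Start: joints at [1.119, 0.423, 1.63, -0, 1.089, -0.019], TCP at [262.101, 567.369, 222.675] pointing down, gripper open.
Joint ranges: [-3, 3], [-0.9, 2.11], [0.09, 2.58], [-1.31, 4.45], [0.11, 2.69], [-2.54, 2.54]. Speed limits (rad/s): [2.39, 2.39, 3.01, 3.14, 3.14, 3.14].

## Interface

Orientations are given as a rotation vector (axis times angle).
In Python, from workcell import get_obs, optics, ctrl gives the robot as it stands.
- The arm moves only by the shell command python3 -m jog 'ROWS'. ROWS is a JSON object of lists of equal length, an entry for each row: "delta_rot": the turn, a rotation vector about the tool's x, y, z in rad, a list of three; "translation": the shift along the tool's x, y, z in mm, a list of three; "hand": the opening, from -1 (shut) to 1 (fully open). In form: {"delta_rot": [[rx, ry, rz], ...], "translation": [[x, y, z], ...], "hand": [hand, ...]}. A call has 1 to 5 rows; each row is the pose to reach, as a shift and turn from the pose commanded when the call began, along the tool's axes at that moment; what a row does not reach only later rows make up. A row lasts 1/10 s, in which the tool goes at most 50 mm and 8.59 degrees, less where a joint would pass 70% of its speed; a pose out of reach is approached as far as the arm can. A call with a gripper value outside its range is refused whole. The fingers move at their own pace and stop on an object; the grip force is fixed at half the most. Time passes only in rows, so rows that repeat a pose let the fingers close. It gives the time, the measured TCP pose, the force and the opening at its end, in the units of the state.
- get_obs(): the state, without advancing time (a new reading comes with each control period).
- optics.get_image(name): name is "scene" or "side" or "wrist"; returns the picture (400x640x3 uint8, red, green, blue); there is no depth.
- optics.calibration(name): a dict with "intrinsics" (3x3 intrinsics, pixels), "cam_to_world" (4x4, takes a point from camera to world coordinates). Camera axes: x right, y up, looking along -z (the intrinsics and any distortion apply to the point x, -y, -z); pixel columns grow to the right and rows downward; lengths in mm; the calibration is good to about 2 mm. A picture is of the moment at which its call begins: read the wrist's pose just before it. calibration takes no time and is no camera call; for the wrist camera it gives the pose at the moment of the call.
- ctrl.close_job(): hands the job in, once; it reports no verdict.
The state is a dict: "t": time; "qpos": joint angles; "qvel": joint speeds; "joint_torque": joint torques, N m; "ee_pos": TCP position; "orientation": TCP orientation; "ft_force": force on the tool from outside, world axes, zero at the start; "moment": the same for the moment, N m; "width": finger opening in mm.
Only numpy, scipy, OpenCV 4.12 (cv2) and the standard library are available. Lean on these libraries where they do the work, as an engineer would, in place of code of your own. Each camera call takes 0.05 s, during which the arm holds its last target. There are 200 camera calls.

## Task

One of the three pegs of the wooden ribbon stand has worked loose in its socket. Rock the pegs one after another, to the left and then to the right as far as they give, until you have felt which one has play; then push that peg's wedge fully home against its collar so that the peg stands square and firm. Leave the other two wedges as they are and do not push the loose things on the counter about.

Things in the scene. Friction and masses are not known exactly. Their poses are not given: they have to be found in the camera images.
- stand: Fixed wooden ribbon stand, 230 mm wide. Origin: centre of its underside on the counter; x to its back, y to its left as seen from the robot, z up. Its board slopes up to the back at 30 deg (front edge at x=-88 mm, 21 mm high). Three pegs stand square out of the board, so lean 30 deg to the front; roots at x=0, z=72 mm, y=+90, 0, -90 mm. Back board at x=+58 mm.
- stand_shelf_edge (a point): Middle of the lower front edge of the stand's shelf (at x=-46, z=290 mm in the stand's frame). The shelf is 230 mm wide and 12 mm thick and runs from here to the back, over the pegs, so the pegs can only be reached from the front with the tool tilted about 30 deg or a little more from vertical.
- peg_left_knob (a point): Centre of the ball knob (29 mm diameter) at the end of the left peg, a turned dark wood peg 77 mm long and 15 mm thick below the knob. The point is 62.5 mm from the root; the peg's end is 14.5 mm further out. z points outward along the peg, x up the slope, y to the left.
- peg_left (a joint): Sideways lean of the left peg about its root, rad, + left, - right, 0 square to the board. A firm peg yields under 0.03; the loose one swings from -0.10 to +0.10 (6 mm each way at the knob) under 1 to 2 N from one side, about 5 N if the knob is gripped hard, and stays where it is left. Which of the three is loose changes and does not show.
- wedge_left_head (a point): Centre of the front face of the head of the left peg's wedge, just down the slope from the peg. Dark wood head 30 mm wide (y), 26 mm thick (x), 26 mm high (z), lower edge 1 mm off the board, so the point is 14 mm above the board. x points up the slope (the way it goes in), z square out of the board. The board runs on about 38 mm down the slope.
- wedge_left (a joint): How far the left wedge is pushed in, m: 0 to 0.003 at the start, 0.020 fully home with its head against the brass collar (36 mm diameter, 10 mm high) round the peg's root. It takes about 5 to 10 N and stays where left; going in, it squares up and locks a loose peg. A firm peg's wedge jams before half-way.
- peg_mid_knob (a point): Centre of the ball knob (29 mm diameter) at the end of the middle peg, a turned dark wood peg 77 mm long and 15 mm thick below the knob. The point is 62.5 mm from the root; the peg's end is 14.5 mm further out. z points outward along the peg, x up the slope, y to the left.
- peg_mid (a joint): Sideways lean of the middle peg about its root, rad, + left, - right, 0 square to the board. A firm peg yields under 0.03; the loose one swings from -0.10 to +0.10 (6 mm each way at the knob) under 1 to 2 N from one side, about 5 N if the knob is gripped hard, and stays where it is left. Which of the three is loose changes and does not show.
- wedge_mid_head (a point): Centre of the front face of the head of the middle peg's wedge, just down the slope from the peg. Dark wood head 30 mm wide (y), 26 mm thick (x), 26 mm high (z), lower edge 1 mm off the board, so the point is 14 mm above the board. x points up the slope (the way it goes in), z square out of the board. The board runs on about 38 mm down the slope.
- wedge_mid (a joint): How far the middle wedge is pushed in, m: 0 to 0.003 at the start, 0.020 fully home with its head against the brass collar (36 mm diameter, 10 mm high) round the peg's root. It takes about 5 to 10 N and stays where left; going in, it squares up and locks a loose peg. A firm peg's wedge jams before half-way.
- peg_right_knob (a point): Centre of the ball knob (29 mm diameter) at the end of the right peg, a turned dark wood peg 77 mm long and 15 mm thick below the knob. The point is 62.5 mm from the root; the peg's end is 14.5 mm further out. z points outward along the peg, x up the slope, y to the left.
- peg_right (a joint): Sideways lean of the right peg about its root, rad, + left, - right, 0 square to the board. A firm peg yields under 0.03; the loose one swings from -0.10 to +0.10 (6 mm each way at the knob) under 1 to 2 N from one side, about 5 N if the knob is gripped hard, and stays where it is left. Which of the three is loose changes and does not show.
- wedge_right_head (a point): Centre of the front face of the head of the right peg's wedge, just down the slope from the peg. Dark wood head 30 mm wide (y), 26 mm thick (x), 26 mm high (z), lower edge 1 mm off the board, so the point is 14 mm above the board. x points up the slope (the way it goes in), z square out of the board. The board runs on about 38 mm down the slope.
- wedge_right (a joint): How far the right wedge is pushed in, m: 0 to 0.003 at the start, 0.020 fully home with its head against the brass collar (36 mm diameter, 10 mm high) round the peg's root. It takes about 5 to 10 N and stays where left; going in, it squares up and locks a loose peg. A firm peg's wedge jams before half-way.
- tape_roll: Roll of parcel tape lying flat, 52 mm diameter, 18 mm high; bystander. Origin: centre of its underside.
- ribbon_spool: Spool of ribbon lying flat on the counter, 61 mm diameter, 20 mm high; bystander. Origin: centre of its underside.
- bar: Bare dark chocolate bar, 48x96x10 mm; bystander. Origin: centre of its underside.
- tablet: Wrapped chocolate tablet, 74x150x11 mm; bystander. Origin: centre of its underside.

How it is judged:
By the outcome, as a careful person would: the job done as asked, in the order asked, and still so for the second after the job is handed in, with the robot touching nothing.
It also fails if it takes over 72 s, if anything falls off the work surface, if the arm or the gripper's body presses on something with over 40 N, if the wrist force passes 120 N, or if a joint passes its speed limit or range.

## Working session

There is one attempt and no reset: what is moved stays moved. The work goes in short steps, Python scripts to look and compute and a shell command to move; the robot and the scene stay as the last step left them, time stands still between calls to the robot, and variables do not carry over. Pictures are saved under pics/ and viewed, about 8 in all and at most 12, crops included, and the job is handed in when it is done.

```bash
ls; mkdir -p pics
cat > h.py <<'E'
import numpy as np,cv2
from scipy.spatial.transform import Rotation as R
from workcell import get_obs,optics,ctrl
def snap(n,f):
    im=optics.get_image(n); cv2.imwrite('pics/'+f,im[:,:,::-1]); return im
def proj(n,P):
    c=optics.calibration(n);K=np.array(c['intrinsics']);T=np.linalg.inv(np.array(c['cam_to_world']))
    p=(T[:3,:3]@np.atleast_2d(P).T).T+T[:3,3]; p=p*[1,-1,-1]; q=(K@p.T).T
    return q[:,:2]/q[:,2:]
def ray(n,uv):
    c=optics.calibration(n);K=np.array(c['intrinsics']);T=np.array(c['cam_to_world'])
    d=np.linalg.inv(K)@[uv[0],uv[1],1]; return T[:3,3],T[:3,:3]@(d*[1,-1,-1])
def st():
    s=get_obs(); print({k:np.round(s[k],3) for k in ('t','qpos','ee_pos','orientation','ft_force','moment','width')}); return s
E
python3 - <<'E'
from h import *
st()
a=snap('scene','a.png');b=snap('side','b.png')
for n in('scene','side','wrist'):
    c=optics.calibration(n);print(n,c.keys(),np.round(c['intrinsics'],1).tolist(),np.round(c['cam_to_world'],3).tolist())
E
```

```text
pics
{'t': np.float64(0.0), 'qpos': array([ 1.119,  0.424,  1.631, -0.   ,  1.089, -0.019]), 'ee_pos': array([261.881, 566.866, 221.907]), 'orientation': array([-6.740e-01, -3.068e+00,  2.000e-03]), 'ft_force': array([-0.711, -0.194,  0.483]), 'moment': array([ 0.   , -0.024,  0.026]), 'width': np.float64(87.625)}
scene dict_keys(['intrinsics', 'cam_to_world']) [[477.3, 0.0, 324.6], [0.0, 477.3, 179.9], [0.0, 0.0, 1.0]] [[0.779, 0.271, -0.565, -141.655], [-0.627, 0.317, -0.712, -931.51], [-0.014, 0.909, 0.417, 679.056], [0.0, 0.0, 0.0, 1.0]]
side dict_keys(['intrinsics', 'cam_to_world']) [[497.6, 0.0, 322.3], [0.0, 497.6, 197.3], [0.0, 0.0, 1.0]] [[0.886, 0.297, -0.356, 24.153], [-0.464, 0.585, -0.665, -979.999], [0.011, 0.754, 0.656, 1088.651], [0.0, 0.0, 0.0, 1.0]]
wrist dict_keys(['intrinsics', 'cam_to_world']) [[279.3, 0.0, 325.3], [0.0, 279.3, 199.0], [0.0, 0.0, 1.0]] [[0.42, -0.879, -0.224, 201.208], [0.907, 0.407, 0.106, 595.673], [-0.002, -0.248, 0.969, 384.059], [0.0, 0.0, 0.0, 1.0]]
```

View pics/a.png

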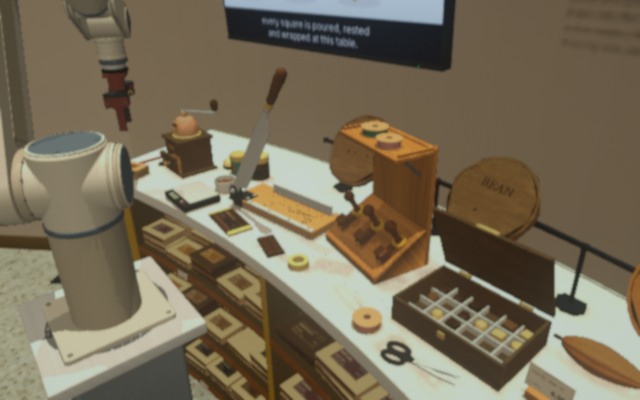

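View pics/b.png

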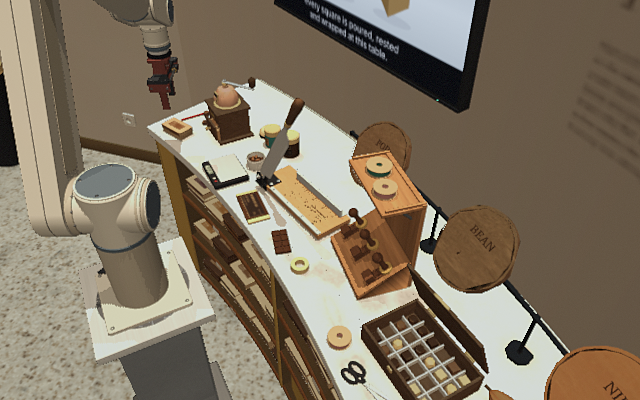

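Both views show the stand (scene around (380,210), side around (375,230)) with three pegs. I'll enlarge both.

Run:
```python
from h import *
a=cv2.imread('pics/a.png')[105:285,315:445];b=cv2.imread('pics/b.png')[140:310,325:435]
a=cv2.resize(a,None,fx=3.2,fy=3.2,interpolation=cv2.INTER_CUBIC);b=cv2.resize(b,None,fx=3.2,fy=3.2,interpolation=cv2.INTER_CUBIC)
o=np.zeros((576,416+352,3),np.uint8);o[:,:416]=a[:576];o[:544,416:]=b
cv2.imwrite('pics/c.png',o)
```

```text
(no output)
```

View pics/c.png

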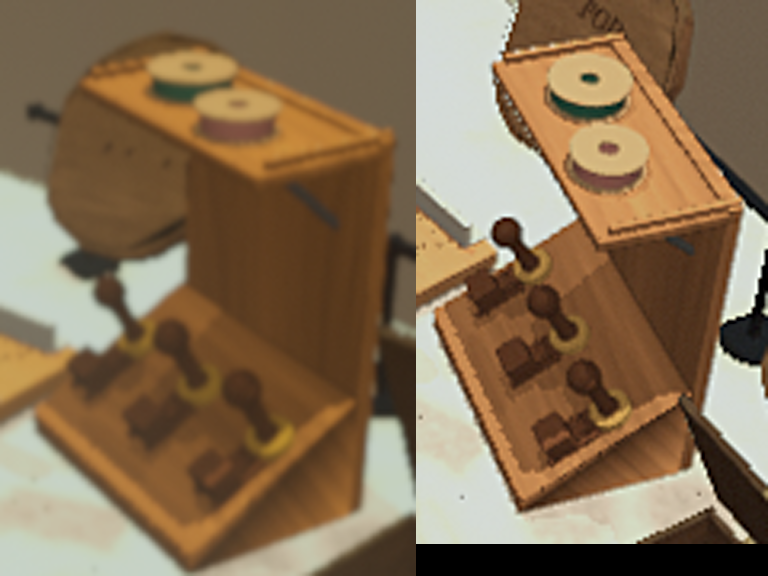

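```bash
cat >> h.py <<'E'
def S2W(p,s): # stand pose x,y,yaw
    return R.from_euler('z',s[2]).apply(np.atleast_2d(p))+[s[0],s[1],0]
E
python3 - <<'E'
from h import *
from scipy.optimize import least_squares
ks=np.array([[-31.25,y,126.1] for y in(90,0,-90)]+[[-88,115,21],[-88,-115,21]])
A=np.array([[108,292],[173,338],[241,389],[38,415],[192,556]])/3.2+[315,105]
B=np.array([[91,232],[128,302],[165,377],[22,318],[104,500]])/3.2+[325,140]
def f(p):
    return np.r_[(proj('scene',S2W(ks,p))-A).ravel(),(proj('side',S2W(ks,p))-B).ravel()]
r=least_squares(f,[600,0,-.3],loss='soft_l1');print(r.x,np.round(r.fun.reshape(-1,2),1).tolist())
for z0 in[-1.]:
    pass
np.save('s.npy',r.x);s=r.x
print('knobs',S2W(ks,s).round(1).tolist())
for n in ('scene','side'):
    print(n,proj(n,S2W([[-46,115,290],[-46,-115,290]],s)).round(1))
for nm,uvs in {'bar':[281,241],'tape':[300,266],'spool':[340,338],'tabl':[253,206]}.items():
    o,d=ray('side',uvs);print(nm,(o+d*(15-o[2])/d[2]).round())
E
```

```text
[ 608.44878064 -201.15841903  596.72435112] [[0.5, -0.1], [-0.6, -0.2], [-0.0, 0.1], [-1.0, -2.1], [-0.6, -1.0], [0.3, 1.0], [0.1, 0.7], [1.2, 1.1], [-0.7, -1.9], [0.7, 0.6]]
knobs [[593.7, -107.0, 126.1], [577.7, -195.6, 126.1], [561.7, -284.2, 126.1], [542.2, -72.4, 21.0], [501.5, -298.7, 21.0]]
scene [[339.4 134.2]
 [395.  165.4]]
side [[348.5 163.2]
 [381.8 220.5]]
bar [405. -12.  15.]
tape [ 413. -126.   15.]
spool [ 399. -383.   15.]
tabl [388. 171.  15.]
```

```bash
cat >> h.py <<'E'
SP=[608.4,-201.2,-0.179]
RZ=R.from_euler('z',SP[2])
def peg(y,along,slope=0,dy=0): # board coords: along=outward from root, slope=up-slope
    c,s=np.cos(np.pi/6),.5
    return S2W([[-s*along+c*slope, y+dy, 72+c*along+s*slope]],SP)[0]
def tool(tilt,flip=1):
    t=np.radians(tilt); z=np.array([np.sin(t),0,-np.cos(t)]); y=np.array([0,flip,0.]); x=np.cross(y,z)
    return RZ*R.from_matrix(np.c_[x,y,z])
def rows(P,Rt):
    s=get_obs(); R0=R.from_rotvec(s['orientation'])
    print('trans',R0.inv().apply(np.array(P)-s['ee_pos']).round(1).tolist(),'rot',(R0.inv()*Rt).as_rotvec().round(3).tolist())
def board(s=None): # TCP in board coords (slope, y, along)
    s=s or get_obs(); d=RZ.inv().apply(s['ee_pos']-np.array([SP[0],SP[1],72])); c,q=np.cos(np.pi/6),.5
    f=RZ.inv().apply(s['ft_force'])
    print('t',round(float(s['t']),2),'slope,y,along',np.round([c*d[0]+q*d[2],d[1],-q*d[0]+c*d[2]],1),'f',np.round([c*f[0]+q*f[2],f[1],-q*f[0]+c*f[2]],2),'w',round(float(s['width']),1))
E
python3 - <<'E'
from h import *
print(R.from_rotvec(get_obs()['orientation']).as_matrix().round(2))
P=peg(90,150);print(P)
for f in(1,-1):
  print(f);rows(P,tool(33,f))
rows([330,330,380],R.from_rotvec(get_obs()['orientation']))
E
```

```text
[[-0.91  0.42 -0.  ]
 [ 0.42  0.91 -0.  ]
 [ 0.   -0.   -1.  ]]
[550.62244035 -99.28457623 201.90381057]
1
trans [-541.5, -483.7, 20.7] rot [-0.074, -0.573, -0.246]
-1
trans [-541.5, -483.7, 20.7] rot [-0.823, 0.107, 2.777]
trans [-161.2, -186.8, -157.7] rot [0.0, 0.0, 0.0]
```

```bash
python3 -m jog '{"delta_rot":[[0,0,0],[0,0,0],[0,0,0],[0,0,0],[0,0,0]],"translation":[[-20,-20,-45],[-50,-50,-90],[-80,-85,-130],[-110,-125,-157],[-140,-160,-157]],"hand":[0.1,0.1,0.1,0.1,0.1]}'
python3 - <<'E'
from h import *
rows([400,20,360],tool(33)); rows(peg(90,150),tool(33))
E
```

```text
t: 0.6
ee_pos: [316.4, 386.7, 376.4]
orientation: [0.672, 3.067, 0.005]
ft_force: [1.2, -0.7, 1.0]
width: 51.5
trans [-229.3, -298.1, 15.5] rot [-0.069, -0.571, -0.247]
trans [-415.9, -344.0, 173.6] rot [-0.069, -0.571, -0.247]
```

```bash
python3 -m jog '{"delta_rot":[[-0.014,-0.114,-0.05],[-0.028,-0.228,-0.1],[-0.042,-0.34,-0.15],[-0.055,-0.457,-0.2],[-0.069,-0.571,-0.247]],"translation":[[-30,-40,0],[-60,-80,0],[-90,-120,0],[-120,-160,5],[-150,-200,10]],"hand":[0.1,0.1,0.1,0.1,0.1]}'
python3 - <<'E'
from h import *
rows([420,-40,330],tool(33)); rows(peg(90,150),tool(33))
E
```

```text
t: 1.1
ee_pos: [367.9, 141.8, 364.1]
orientation: [0.224, 2.555, -0.073]
ft_force: [0.6, -0.2, -0.0]
width: 48.3
trans [-50.5, -169.7, 74.6] rot [-0.002, 0.003, 0.005]
trans [-96.8, -204.6, 258.0] rot [-0.002, 0.003, 0.005]
```

```bash
python3 -m jog '{"delta_rot":[[0,0,0.005],[0,0,0.005],[0,0,0.005],[0,0,0.005],[0,0,0.005]],"translation":[[-25,-45,10],[-50,-90,20],[-75,-135,40],[-97,-175,60],[-97,-205,95]],"hand":[0.1,0.1,0.1,0.1,0.1]}'; python3 -m jog '{"delta_rot":[[0,0,0],[0,0,0],[0,0,0],[0,0,0],[0,0,0]],"translation":[[0,0,45],[0,0,90],[0,0,130],[0,0,150],[0,0,150]],"hand":[0.1,0.1,0.1,0.1,0.1]}';python3 - <<'E'
from h import *
board();rows(peg(90,100),tool(33));snap('wrist','d.png')
print(proj('wrist',[peg(90,62.5),peg(90,0),peg(0,62.5),peg(90,14,-62),peg(90,100)]).round())
E
```

```text
t: 1.6
ee_pos: [454.6, -63.1, 351.1]
orientation: [0.236, 2.551, -0.072]
ft_force: [1.4, 1.6, -0.7]
width: 48.4
t: 2.1
ee_pos: [532.1, -75.8, 219.0]
orientation: [0.237, 2.564, -0.071]
ft_force: [-0.1, -0.6, 0.4]
width: 48.3
t 2.1 slope,y,along [-10.9 109.8 176. ] f [ 0.21 -0.57  0.34] w 48.3
trans [-7.6, -19.4, 76.5] rot [-0.004, -0.008, -0.004]
[[306. 200.]
 [310. 185.]
 [219. 200.]
 [308. 135.]
 [303. 212.]]
```

View pics/d.png

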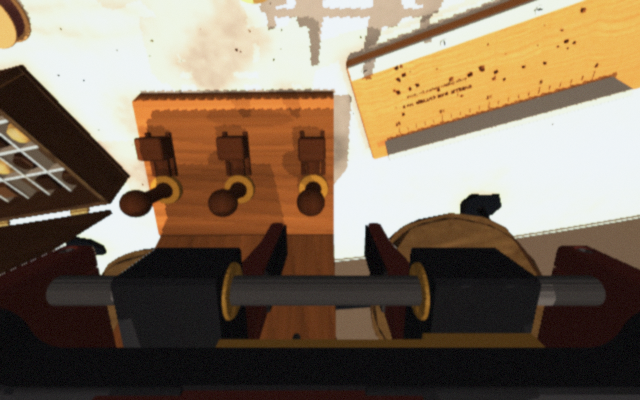

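```bash
python3 -m jog '{"delta_rot":[[0,0,0],[0,0,0],[0,0,0],[0,0,0]],"translation":[[-8,-19,30],[-8,-19,50],[-8,-19,50],[-8,-19,50]],"hand":[0.1,0.1,0.1,0.1]}';python3 - <<'E'
from h import *
board()
im=optics.get_image('wrist')
print(proj('wrist',[peg(90,62.5),peg(0,62.5),peg(-90,62.5),peg(90,14,-62)]).round());board();rows(peg(90,48),tool(33))
cv2.imwrite('pics/e.png',im[60:330,60:440,::-1])
E
```

```text
t: 2.55
ee_pos: [562.2, -100.2, 185.6]
orientation: [0.235, 2.558, -0.071]
ft_force: [-0.1, 0.5, -0.5]
width: 48.5
t 2.55 slope,y,along [  1.9  91.1 130.1] f [-0.37  0.53 -0.35] w 48.5
[[324. 202.]
 [219. 203.]
 [113. 203.]
 [324. 124.]]
t 2.6 slope,y,along [  2.1  91.2 130.3] f [ 0.25 -0.04  0.73] w 48.4
trans [6.3, -0.9, 82.1] rot [-0.003, -0.001, -0.003]
```

View pics/e.png

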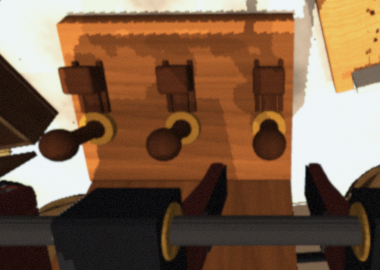

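```bash
sed -i 's/^SP=.*/SP=[609.1,-197.2,-0.179]/' h.py; python3 -m jog '{"delta_rot":[[0,0,0],[0,0,0],[0,0,0],[0,0,0],[0,0,0]],"translation":[[1,3,20],[3,3,45],[5,3,70],[5,3,82],[5,3,82]],"hand":[0.1,0.1,0.1,0.1,0.1]}';python3 - <<'E'
from h import *
board();im=snap('wrist','f.png')
print(proj('wrist',[peg(90,62.5),peg(0,62.5),peg(-90,62.5)]).round())
cv2.imwrite('pics/f.png',im[:330,:480,::-1])
E
```

```text
t: 3.1
ee_pos: [610.1, -106.7, 130.0]
orientation: [0.237, 2.59, -0.065]
ft_force: [0.9, -0.2, -0.1]
width: 48.4
t 3.1 slope,y,along [15.9 89.2 57.8] f [ 0.73 -0.07 -0.57] w 48.4
[[326. 218.]
 [175. 219.]
 [ 23. 219.]]
```

View pics/f.png

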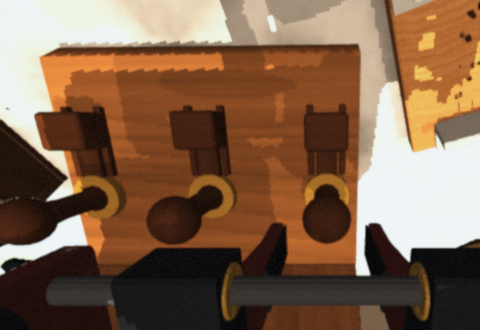

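```bash
python3 -m jog '{"delta_rot":[[0,0,0],[0,0,0]],"translation":[[0,0,0],[0,0,0]],"hand":[0.1,0.1]}';python3 - <<'E'
from h import *
board();st();rows(peg(90,48,1),tool(33))
E
```

```text
t: 3.35
ee_pos: [609.0, -106.7, 130.2]
orientation: [0.238, 2.59, -0.065]
ft_force: [0.3, -0.8, 1.0]
width: 48.7
t 3.35 slope,y,along [15.1 89.  58.5] f [ 0.85 -0.69  0.66] w 48.7
{'t': np.float64(3.35), 'qpos': array([-0.197,  0.413,  2.077,  0.072,  0.109, -1.654]), 'ee_pos': array([ 608.995, -106.711,  130.205]), 'orientation': array([ 0.238,  2.59 , -0.065]), 'ft_force': array([ 0.272, -0.75 ,  0.996]), 'moment': array([0.047, 0.228, 0.015]), 'width': np.float64(48.667)}
trans [14.3, 0.9, 10.2] rot [-0.001, -0.033, -0.004]
```

```bash
cat > log.py <<'E'
from h import *
import json
s=get_obs();open('log.jsonl','a').write(json.dumps({k:np.array(s[k]).tolist() for k in('qpos','ee_pos','orientation')})+'\n')
board(s);print(np.round(s['qpos'],3))
E
python3 log.py
python3 -m jog '{"delta_rot":[[0,0,0],[0,0,0],[0,0,0],[0,0,0]],"translation":[[0,0,-40],[0,0,-70],[0,0,-70],[0,0,-70]],"hand":[0.1,0.1,0.1,0.1]}' >/dev/null;python3 log.py
python3 -m jog '{"delta_rot":[[0,0.1,0],[0,0.1,0],[0,0.1,0]],"translation":[[20,0,0],[30,0,-20],[30,0,-20]],"hand":[0.1,0.1,0.1]}' >/dev/null;python3 log.py
python3 -m jog '{"delta_rot":[[0,-0.1,0],[0,-0.2,0],[0,-0.2,0],[0,-0.2,0]],"translation":[[30,0,-20],[60,0,-20],[60,0,-20],[60,0,-20]],"hand":[0.1,0.1,0.1,0.1]}' >/dev/null;python3 log.py
python3 - <<'E'
from h import *
import json
from scipy.optimize import least_squares
D=[json.loads(l) for l in open('log.jsonl')]
D.append(dict(qpos=[1.119,.4235,1.6305,0,1.089,-.019],ee_pos=[262,567.1,222.3],orientation=[-.674,-3.068,.002]))
E=lambda a,v:R.from_euler(a,v)
def fk(q,p):
    a,h,L2,o,L3,L6=p
    A=E('z',q[0]);P=A.apply([a,0,h]);A=A*E('y',q[1]);P=P+A.apply([0,0,L2]);A=A*E('y',q[2]);P=P+A.apply([o,0,L3])
    A=A*E('z',q[3])*E('y',q[4]);P=P+A.apply([0,0,L6]);return P,A*E('z',q[5])
def f(p):
    return np.concatenate([fk(d['qpos'],p)[0]-d['ee_pos'] for d in D]+[[(p[0])/50,(p[3])/50]])
r=least_squares(f,[0,350,480,0,480,250]);print(r.x.round(1),r.fun.round(1))
for d in D: 
    M=fk(d['qpos'],r.x)[1]; print((M.inv()*R.from_rotvec(d['orientation'])).as_rotvec().round(3))
np.save('kin.npy',r.x)
E
```

```text
t 3.35 slope,y,along [15.1 89.  58.5] f [ 0.85 -0.69  0.66] w 48.7
[-0.197  0.413  2.077  0.072  0.109 -1.654]
t 3.75 slope,y,along [ 14.5  89.  128.4] f [ 0.86  0.13 -0.8 ] w 48.4
[-0.198  0.253  2.12   0.038  0.225 -1.62 ]
t 4.05 slope,y,along [-17.7  89.2 147.1] f [-0.02 -0.28  0.82] w 48.5
[-0.198  0.211  2.127  0.021  0.363 -1.604]
t 4.45 slope,y,along [-65.5  84.5 188.6] f [ 0.13 -0.77  0.92] w 48.9
[-0.231  0.083  2.346  0.368  0.108 -1.975]
[-52.4 421.  588.2 119.5 553.8 372.1] [ -3.9 -10.9  -2.1   1.6 -11.9   0.8  -2.3 -11.2  -1.4  -3.4  -9.    3.
  10.3  -6.   -0.3  -1.    2.4]
[ 0.    -0.     1.571]
[-0.    -0.     1.571]
[-0.     0.     1.571]
[ 0.    -0.     1.571]
[-0.     0.     1.571]
```

```bash
cat > ik.py <<'E'
from h import *
import json
from scipy.optimize import least_squares
D=[json.loads(l) for l in open('log.jsonl')]
D.append(dict(qpos=[1.119,.4235,1.6305,0,1.089,-.019],ee_pos=[262,567.1,222.3],orientation=[-.674,-3.068,.002]))
E=lambda a,v:R.from_euler(a,v)
def fk(q,p):
    a,h,L2,o,L3,L6,b,e=p
    A=E('z',q[0]);P=A.apply([a,b,h]);A=A*E('y',q[1]);P=P+A.apply([0,0,L2]);A=A*E('y',q[2]);P=P+A.apply([o,0,L3])
    A=A*E('z',q[3])*E('y',q[4]);P=P+A.apply([e,0,L6]);return P,A*E('z',q[5]+np.pi/2)
def f(p):
    return np.concatenate([fk(d['qpos'],p)[0]-d['ee_pos'] for d in D]+[[p[0]/100,p[3]/100,p[7]/100]])
r=least_squares(f,[0,350,480,0,480,250,0,0]);p=r.x
LO=np.array([-3,-.9,.09,-1.31,.11,-2.54]);HI=np.array([3,2.11,2.58,4.45,2.69,2.54])
def ik(P,Rt,q0):
    g=lambda q:np.r_[(fk(q,p)[0]-P)/5,(fk(q,p)[1].inv()*Rt).as_rotvec()*30]
    s=least_squares(g,np.clip(q0,LO+.01,HI-.01),bounds=(LO,HI),max_nfev=60);return s.x,s.cost
if __name__=='__main__':
    print(p.round(1),r.fun.round(1))
    for nm,P in dict(rockL=peg(90,48),rockM=peg(0,48),rockR=peg(-90,48),wL=peg(90,4,-60),wM=peg(0,4,-60),wR=peg(-90,4,-60)).items():
        for t in(24,30,33,37,42,48):
            o=[]
            for fl,q0 in((1,[-.2,.4,2.1,.1,.15,-1.65]),(1,[-.2,.4,2.1,.9,.15,-2.4]),(1,[-.2,.4,2.1,-1,.15,-.5]),(-1,[-.2,.5,2.2,3.1,.25,-1.6]),(-1,[-.2,.5,2.2,1.5,.25,0.])):
                q,c=ik(P,tool(t,fl),q0); o.append((round(c,2),q.round(2)[1:].tolist()) if c<1 else round(c,1))
            print(nm,t,o)
E
python3 ik.py
```

```text
[5.000e-01 3.113e+02 5.630e+02 7.710e+01 4.845e+02 3.088e+02 1.190e+01
 0.000e+00] [ 0.  -0.   0.  -0.   0.  -0.   0.  -0.   0.  -0.  -0.  -0.  -0.  -0.
  0.   0.   0.8  0. ]
rockL 24 [(np.float64(0.0), [0.44, 2.02, 0.02, 0.26, -1.61]), (np.float64(0.0), [0.44, 2.02, 0.02, 0.26, -1.61]), (np.float64(0.0), [0.44, 2.02, 0.02, 0.26, -1.61]), (np.float64(0.0), [0.44, 2.02, 0.02, 0.26, 1.53]), (np.float64(0.0), [0.44, 2.02, 0.02, 0.26, 1.53])]
rockL 30 [(np.float64(0.05), [0.44, 2.08, 0.08, 0.11, -1.67]), (np.float64(0.05), [0.44, 2.08, 0.08, 0.11, -1.67]), (np.float64(0.05), [0.44, 2.08, 0.08, 0.11, -1.67]), (np.float64(0.05), [0.44, 2.08, 0.08, 0.11, 1.47]), (np.float64(0.05), [0.44, 2.08, 0.08, 0.11, 1.47])]
rockL 33 [np.float64(1.7), np.float64(1.7), np.float64(1.7), np.float64(1.8), np.float64(1.7)]
rockL 37 [np.float64(6.2), np.float64(6.2), np.float64(6.0), (np.float64(0.0), [0.45, 2.16, 3.05, 0.12, -1.49]), (np.float64(0.0), [0.45, 2.16, 3.05, 0.12, -1.49])]
rockL 42 [np.float64(17.3), np.float64(17.3), np.float64(15.4), (np.float64(0.0), [0.48, 2.21, 3.1, 0.27, -1.54]), (np.float
[... 5249 characters left out ...]
p.float64(0.0), [0.59, 2.09, 1.66, 0.2, -0.46])]
wR 33 [np.float64(12.1), np.float64(12.1), np.float64(12.1), (np.float64(0.0), [0.6, 2.12, 1.99, 0.25, -0.8]), (np.float64(0.0), [0.6, 2.12, 1.99, 0.25, -0.8])]
wR 37 [np.float64(23.0), np.float64(23.0), np.float64(23.0), (np.float64(0.0), [0.62, 2.15, 2.25, 0.34, -1.08]), (np.float64(0.0), [0.62, 2.15, 2.25, 0.34, -1.08])]
wR 42 [np.float64(42.4), np.float64(42.4), np.float64(61.3), (np.float64(0.0), [0.65, 2.19, 2.42, 0.48, -1.27]), (np.float64(0.0), [0.65, 2.19, 2.42, 0.48, -1.27])]
wR 48 [np.float64(74.2), np.float64(74.2), np.float64(93.0), (np.float64(0.0), [0.7, 2.22, 2.52, 0.65, -1.4]), (np.float64(0.0), [0.7, 2.22, 2.52, 0.65, -1.4])]
```

Run:
```python
from ik import *
rows(peg(90,125),tool(27)); rows(peg(90,48),tool(27))
q=get_obs()['qpos']
for y in(90,0,-90):
  for t in (25,27):
   for yaw in(0,.15):
    a,c=ik(peg(y,48),tool(t)*R.from_euler('z',-yaw),q);print(y,t,yaw,a.round(2),round(c,3))
```

```text
trans [-59.6, 5.2, 69.2] rot [0.009, 0.141, -0.004]
trans [-52.7, 4.5, 145.9] rot [0.009, 0.141, -0.004]
90 25 0 [-0.19  0.44  2.03  0.03  0.23 -1.61] 0.0
90 25 0.15 [-0.19  0.44  2.03  0.03  0.23 -1.76] 0.0
90 27 0 [-0.19  0.44  2.06  0.04  0.18 -1.63] 0.0
90 27 0.15 [-0.19  0.44  2.06  0.04  0.18 -1.78] 0.0
0 25 0 [-0.38  0.45  2.02  0.33  0.26 -2.07] 0.0
0 25 0.15 [-0.38  0.45  2.02  0.33  0.26 -2.22] 0.0
0 27 0 [-0.38  0.45  2.04  0.45  0.22 -2.19] 0.0
0 27 0.15 [-0.38  0.45  2.04  0.45  0.22 -2.34] 0.0
-90 25 0 [-0.55  0.47  1.97  0.49  0.33 -2.38] 0.0
-90 25 0.15 [-0.55  0.47  1.97  0.49  0.33 -2.53] 0.0
-90 27 0 [-0.56  0.47  1.99  0.62  0.29 -2.51] 0.0
-90 27 0.15 [-0.55  0.47  1.98  0.51  0.3  -2.54] 0.268
```

```bash
python3 -m jog '{"delta_rot":[[0.009,0.08,0],[0.009,0.15,0],[0.009,0.15,0],[0.009,0.15,0],[0.009,0.15,0]],"translation":[[-20,5,23],[-40,5,46],[-60,5,69],[-60,5,69],[-60,5,69]],"hand":[0.1,0.1,0.1,0.1,0.1]}';python3 - <<'E'
from h import *
board();rows(peg(90,48),tool(26))
E
```

```text
t: 4.95
ee_pos: [566.2, -97.9, 180.9]
orientation: [0.243, 2.668, -0.055]
ft_force: [-1.0, 1.0, 0.7]
width: 48.1
t 4.95 slope,y,along [  2.6  90.1 124.3] f [-0.71  0.8   1.17] w 48.1
trans [-1.9, -0.1, 76.3] rot [0.0, 0.01, -0.003]
```

```bash
python3 -m jog '{"delta_rot":[[0,0.01,0],[0,0.01,0],[0,0.01,0],[0,0.01,0],[0,0.01,0]],"translation":[[0,0,25],[-1,0,50],[-2,0,76],[-2,0,76],[-2,0,76]],"hand":[0.1,0.1,0.1,0.1,0.1]}'>/dev/null;python3 log.py
python3 -m jog '{"delta_rot":[[0,0,0],[0,0,0],[0,0,0]],"translation":[[0,3,0],[0,6,0],[0,6,0]],"hand":[0.1,0.1,0.1]}'>/dev/null;python3 log.py
python3 -m jog '{"delta_rot":[[0,0,0],[0,0,0],[0,0,0]],"translation":[[0,1,0],[0,2,0],[0,2,0]],"hand":[0.1,0.1,0.1]}'>/dev/null;python3 log.py
```

```text
t 5.45 slope,y,along [-1.3 90.1 49.9] f [-0.58  0.59  0.14] w 48.5
[-0.195  0.433  2.048  0.037  0.208 -1.619]
t 5.75 slope,y,along [ 0.6 96.6 50.6] f [ 1.33 -0.75  0.74] w 48.2
[-0.182  0.432  2.046  0.01   0.207 -1.58 ]
t 6.05 slope,y,along [ 0.  98.3 49.8] f [-0.66 -0.33 -0.03] w 48.5
[-1.780e-01  4.340e-01  2.046e+00  2.000e-03  2.070e-01 -1.569e+00]
```

```bash
for i in 1; do python3 -m jog '{"delta_rot":[[0,0,0],[0,0,0],[0,0,0]],"translation":[[0,1,0],[0,2,0],[0,2,0]],"hand":[0.1,0.1,0.1]}'>/dev/null;python3 log.py; done
python3 -m jog '{"delta_rot":[[0,0,0],[0,0,0],[0,0,0]],"translation":[[0,1,0],[0,2,0],[0,2,0]],"hand":[0.1,0.1,0.1]}'>/dev/null;python3 log.py
python3 -m jog '{"delta_rot":[[0,0,0],[0,0,0],[0,0,0]],"translation":[[0,1,0],[0,1.5,0],[0,1.5,0]],"hand":[0.1,0.1,0.1]}'>/dev/null;python3 log.py
```

```text
t 6.35 slope,y,along [-1.000e-01  1.001e+02  4.970e+01] f [-1.1  -1.42 -0.03] w 48.6
[-0.174  0.434  2.046 -0.008  0.207 -1.556]
t 6.65 slope,y,along [-1.000e-01  1.013e+02  4.980e+01] f [ 0.23 -8.84  4.24] w 48.3
[-0.171  0.434  2.046 -0.017  0.207 -1.543]
t 6.95 slope,y,along [-1.00e-01  1.02e+02  4.99e+01] f [  0.2  -14.67   4.11] w 48.6
[-0.169  0.434  2.046 -0.025  0.208 -1.534]
```

```bash
python3 -m jog '{"delta_rot":[[0,0,0],[0,0,0],[0,0,0],[0,0,0]],"translation":[[0,-8,0],[0,-16,0],[0,-20,0],[0,-20,0]],"hand":[0.1,0.1,0.1,0.1]}'>/dev/null;python3 log.py
python3 -m jog '{"delta_rot":[[0,0,0],[0,0,0],[0,0,0]],"translation":[[0,-1,0],[0,-2,0],[0,-2,0]],"hand":[0.1,0.1,0.1]}'>/dev/null;python3 log.py
python3 -m jog '{"delta_rot":[[0,0,0],[0,0,0],[0,0,0]],"translation":[[0,-1,0],[0,-2,0],[0,-2,0]],"hand":[0.1,0.1,0.1]}'>/dev/null;python3 log.py
```

```text
t 7.35 slope,y,along [-0.1 83.3 49.6] f [0.14 0.15 0.38] w 48.5
[-0.209  0.434  2.046  0.067  0.207 -1.66 ]
t 7.65 slope,y,along [-0.2 81.9 49.7] f [ 0.07 -0.28 -0.53] w 48.2
[-0.213  0.434  2.046  0.076  0.208 -1.673]
t 7.95 slope,y,along [-0.2 79.7 49.7] f [0.21 1.08 1.14] w 48.4
[-0.217  0.434  2.046  0.085  0.208 -1.686]
```

```bash
python3 -m jog '{"delta_rot":[[0,0,0],[0,0,0],[0,0,0]],"translation":[[0,-1,0],[0,-2,0],[0,-2,0]],"hand":[0.1,0.1,0.1]}'>/dev/null;python3 log.py
python3 -m jog '{"delta_rot":[[0,0,0],[0,0,0],[0,0,0]],"translation":[[0,-1,0],[0,-1.5,0],[0,-1.5,0]],"hand":[0.1,0.1,0.1]}'>/dev/null;python3 log.py
```

```text
t 8.25 slope,y,along [-0.2 78.5 49.8] f [-0.28  8.69  3.13] w 48.8
[-0.22   0.433  2.046  0.095  0.208 -1.698]
t 8.55 slope,y,along [-0.2 77.8 49.9] f [ 0.66 14.06  3.97] w 48.4
[-0.222  0.433  2.046  0.102  0.209 -1.708]
```

Left peg is firm both ways. Now the middle one.

```bash
python3 -m jog '{"delta_rot":[[0,0,0],[0,0,0],[0,0,0],[0,0,0],[0,0,0]],"translation":[[0,12,0],[0,12,-35],[0,12,-70],[0,-30,-80],[0,-78,-80]],"hand":[0.1,0.1,0.1,0.1,0.1]}'>/dev/null;python3 log.py;python3 -m jog '{"delta_rot":[[0,0,0],[0,0,0]],"translation":[[0,0,0],[0,0,0]],"hand":[0.1,0.1]}'>/dev/null;python3 log.py;python3 -c "
from h import *
rows(peg(0,49),tool(26))"
```

```text
t 9.05 slope,y,along [  6.9  -1.5 131.2] f [-0.5  -0.2  -0.27] w 48.3
[-0.403  0.264  2.064  0.275  0.378 -2.03 ]
t 9.25 slope,y,along [  4.9  -3.2 129.6] f [-0.46  0.66  0.71] w 48.6
[-0.405  0.268  2.064  0.269  0.377 -2.02 ]
trans [-0.7, 3.2, 80.7] rot [-0.0, 0.001, -0.006]
```

```bash
python3 -m jog '{"delta_rot":[[0,0,0],[0,0,0],[0,0,0],[0,0,0],[0,0,0]],"translation":[[0,3,20],[0,3,45],[-1,3,70],[-1,3,81],[-1,3,81]],"hand":[0.1,0.1,0.1,0.1,0.1]}'>/dev/null;python3 log.py
python3 -m jog '{"delta_rot":[[0,0,0],[0,0,0],[0,0,0]],"translation":[[0,4,0],[0,8,0],[0,8,0]],"hand":[0.1,0.1,0.1]}'>/dev/null;python3 log.py
python3 -m jog '{"delta_rot":[[0,0,0],[0,0,0],[0,0,0]],"translation":[[0,1,0],[0,2,0],[0,2,0]],"hand":[0.1,0.1,0.1]}'>/dev/null;python3 log.py
python3 -m jog '{"delta_rot":[[0,0,0],[0,0,0],[0,0,0]],"translation":[[0,1,0],[0,2,0],[0,2,0]],"hand":[0.1,0.1,0.1]}'>/dev/null;python3 log.py
```

```text
t 9.75 slope,y,along [-0.9  2.7 47.3] f [0.3  0.73 0.36] w 48.5
[-0.378  0.447  2.028  0.382  0.24  -2.121]
t 10.05 slope,y,along [ 1.2  9.8 49.4] f [-0.13  0.18  0.43] w 48.4
[-0.363  0.441  2.031  0.357  0.235 -2.082]
t 10.35 slope,y,along [ 1.  11.  48.9] f [-0.25 -0.54  0.37] w 48.4
[-0.36   0.442  2.032  0.352  0.233 -2.074]
t 10.65 slope,y,along [ 0.6 13.2 48.6] f [ 0.73 -0.91  1.39] w 48.4
[-0.356  0.442  2.032  0.346  0.232 -2.064]
```

```bash
python3 -m jog '{"delta_rot":[[0,0,0],[0,0,0],[0,0,0]],"translation":[[0,1,0],[0,2,0],[0,2,0]],"hand":[0.1,0.1,0.1]}'>/dev/null;python3 log.py
python3 -m jog '{"delta_rot":[[0,0,0],[0,0,0],[0,0,0]],"translation":[[0,1,0],[0,2,0],[0,2,0]],"hand":[0.1,0.1,0.1]}'>/dev/null;python3 log.py
```

```text
t 10.95 slope,y,along [ 0.5 15.3 48.6] f [ 0.71 -0.06  1.  ] w 48.1
[-0.351  0.442  2.033  0.339  0.231 -2.054]
t 11.25 slope,y,along [ 0.6 16.4 48.6] f [-0.79 -7.05  1.16] w 48.3
[-0.348  0.441  2.034  0.332  0.229 -2.044]
```

```bash
python3 -m jog '{"delta_rot":[[0,0,0],[0,0,0]],"translation":[[0,1,0],[0,1,0]],"hand":[0.1,0.1]}'>/dev/null;python3 log.py
python3 -m jog '{"delta_rot":[[0,0,0],[0,0,0],[0,0,0],[0,0,0],[0,0,0]],"translation":[[0,-8,0],[0,-16,0],[0,-22,0],[0,-25,0],[0,-25,0]],"hand":[0.1,0.1,0.1,0.1,0.1]}'>/dev/null;python3 log.py
python3 -m jog '{"delta_rot":[[0,0,0],[0,0,0],[0,0,0]],"translation":[[0,-1,0],[0,-2,0],[0,-2,0]],"hand":[0.1,0.1,0.1]}'>/dev/null;python3 log.py
python3 -m jog '{"delta_rot":[[0,0,0],[0,0,0],[0,0,0]],"translation":[[0,-1,0],[0,-2,0],[0,-2,0]],"hand":[0.1,0.1,0.1]}'>/dev/null;python3 log.py
```

```text
t 11.45 slope,y,along [ 0.7 16.8 48.6] f [ -1.62 -11.64   1.18] w 48.5
[-0.347  0.441  2.034  0.328  0.228 -2.039]
t 11.95 slope,y,along [ 0.4 -7.  48.5] f [-1.24 -0.25 -0.86] w 48.2
[-0.397  0.446  2.025  0.405  0.245 -2.158]
t 12.25 slope,y,along [ 0.4 -8.6 48.6] f [0.77 0.69 1.3 ] w 48.3
[-0.4    0.446  2.024  0.411  0.246 -2.167]
t 12.55 slope,y,along [  0.5 -10.9  48.6] f [0.18 0.17 0.92] w 48.4
[-0.405  0.447  2.023  0.416  0.247 -2.176]
```

```bash
python3 -m jog '{"delta_rot":[[0,0,0],[0,0,0],[0,0,0]],"translation":[[0,-2,0],[0,-4,0],[0,-4,0]],"hand":[0.1,0.1,0.1]}'>/dev/null;python3 log.py
python3 -m jog '{"delta_rot":[[0,0,0],[0,0,0],[0,0,0]],"translation":[[0,-1,0],[0,-2,0],[0,-2,0]],"hand":[0.1,0.1,0.1]}'>/dev/null;python3 log.py
python3 -m jog '{"delta_rot":[[0,0,0],[0,0,0],[0,0,0]],"translation":[[0,-1,0],[0,-1,0],[0,-1,0]],"hand":[0.1,0.1,0.1]}'>/dev/null;python3 log.py
```

```text
t 12.85 slope,y,along [  0.6 -15.2  48.6] f [ 0.11 -0.29  0.93] w 48.0
[-0.413  0.447  2.022  0.427  0.25  -2.193]
t 13.15 slope,y,along [  0.5 -16.5  48.6] f [1.25 4.09 1.68] w 48.5
[-0.416  0.448  2.021  0.432  0.252 -2.202]
t 13.45 slope,y,along [  0.4 -16.8  48.6] f [1.88 8.85 0.84] w 48.5
[-0.417  0.448  2.02   0.435  0.254 -2.206]
```

```bash
python3 -m jog '{"delta_rot":[[0,0,0],[0,0,0],[0,0,0],[0,0,0],[0,0,0]],"translation":[[0,8,0],[0,16,-35],[0,16,-70],[40,16,-70],[80,16,-70]],"hand":[0.1,0.1,0.1,-1,-1]}'>/dev/null;python3 -m jog '{"delta_rot":[[0,0,0],[0,0,0],[0,0,0]],"translation":[[0,0,0],[0,0,0],[0,0,0]],"hand":[-1,-1,-1]}'>/dev/null;python3 log.py
python3 - <<'E'
from ik import *
q=get_obs()['qpos']
for t in (20,23,25):
  for s in(-80,-54):
    a,c=ik(peg(0,10,s),tool(t),q);print(t,s,a.round(2),round(c,3))
for t in (22,23): rows(peg(0,10,-80),tool(t))
im=optics.get_image('wrist');cv2.imwrite('pics/g.png',im[:,:,::-1]);print(proj('wrist',[peg(0,14,-64),peg(0,14,-44),peg(0,62.5)]).round())
E
```

```text
t 14.25 slope,y,along [-72.6  -2.3 123.8] f [-0.07  0.32  0.41] w 11.7
[-0.441  0.275  2.22   0.517  0.233 -2.31 ]
20 -80 [-0.39  0.55  2.08  0.41  0.18 -2.17] 0.0
20 -54 [-0.38  0.54  2.04  0.3   0.23 -2.05] 0.0
23 -80 [-0.4   0.55  2.12  0.77  0.12 -2.54] 0.003
23 -54 [-0.39  0.54  2.07  0.53  0.16 -2.28] 0.0
25 -80 [-0.39  0.55  2.12  0.78  0.11 -2.54] 0.519
25 -54 [-0.39  0.54  2.09  0.78  0.12 -2.54] 0.005
trans [-0.1, 2.3, 114.0] rot [-0.0, 0.073, -0.003]
trans [-0.1, 2.3, 114.0] rot [-0.0, 0.056, -0.003]
[[328. 212.]
 [328. 231.]
 [328. 295.]]
```

View pics/g.png

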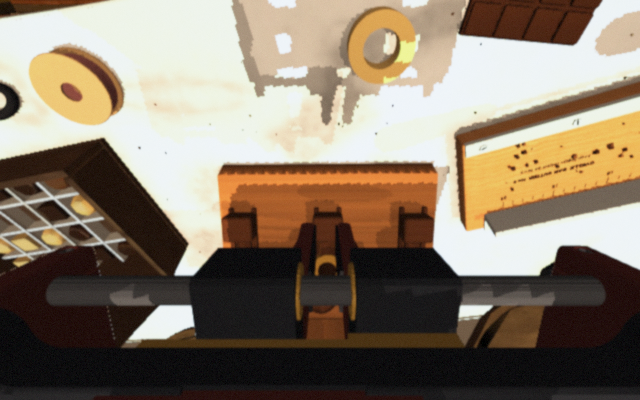

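Middle wedge head sits at about (328,215), matching the prediction (328,212). Gripper closing; descending in front of it.

```bash
python3 -m jog '{"delta_rot":[[0,0.09,0],[0,0.09,0],[0,0.09,0],[0,0.09,0],[0,0.09,0]],"translation":[[0,2,25],[0,2,50],[0,2,75],[0,2,85],[0,2,85]],"hand":[-1,-1,-1,-1,-1]}'>/dev/null;python3 log.py
python3 - <<'E'
from h import *
rows(peg(0,10,-79),tool(21))
E
```

```text
t 14.8 slope,y,along [-80.5   0.6  38. ] f [-0.31  0.87 -0.17] w 0.4
[-0.4    0.485  2.12   0.415  0.198 -2.183]
trans [-5.9, -0.6, 27.4] rot [0.002, -0.003, -0.003]
```

```bash
python3 -m jog '{"delta_rot":[[0,0,0],[0,0,0],[0,0,0],[0,0,0]],"translation":[[-2,-0.5,12],[-6,-0.5,24],[-6,-0.5,27],[-6,-0.5,27]],"hand":[-1,-1,-1,-1]}'>/dev/null;python3 log.py
python3 - <<'E'
from h import *
for d in(5,10,20,30): rows(peg(0,10,-79+d),tool(21))
E
```

```text
t 15.2 slope,y,along [-78.5  -0.1  11.5] f [ 0.37 -0.19  0.47] w 0.4
[-0.394  0.545  2.093  0.485  0.166 -2.248]
trans [-4.7, 0.1, 0.8] rot [0.001, -0.002, -0.003]
trans [-9.6, 0.1, -0.0] rot [0.001, -0.002, -0.003]
trans [-19.5, 0.1, -1.6] rot [0.001, -0.002, -0.003]
trans [-29.4, 0.2, -3.2] rot [0.001, -0.002, -0.003]
```

```bash
M='{"delta_rot":[[0,0,0],[0,0,0],[0,0,0]],"translation":[[-2.5,0,-0.4],[-5,0,-0.8],[-5,0,-0.8]],"hand":[-1,-1,-1]}'; python3 -m jog '{"delta_rot":[[0,0,0],[0,0,0],[0,0,0]],"translation":[[-2.5,0,0],[-5,0,0],[-5,0,0]],"hand":[-1,-1,-1]}'>/dev/null;python3 log.py
python3 -m jog '{"delta_rot":[[0,0,0],[0,0,0],[0,0,0]],"translation":[[-2.5,0,-0.4],[-5,0,-0.8],[-5,0,-0.8]],"hand":[-1,-1,-1]}'>/dev/null;python3 log.py
python3 -m jog '{"delta_rot":[[0,0,0],[0,0,0],[0,0,0]],"translation":[[-2.5,0,-0.4],[-5,0,-0.8],[-5,0,-0.8]],"hand":[-1,-1,-1]}'>/dev/null;python3 log.py
```

```text
t 15.5 slope,y,along [-74.8   0.2  11.3] f [-3.75 -0.34  2.91] w 0.5
[-0.392  0.544  2.084  0.453  0.176 -2.214]
t 15.8 slope,y,along [-70.5   0.2  11.3] f [-5.29 -2.37  3.52] w 0.4
[-0.39   0.542  2.075  0.423  0.187 -2.182]
t 16.1 slope,y,along [-65.6   0.2  11.3] f [-4.58 -1.29  3.72] w 0.3
[-0.388  0.54   2.066  0.396  0.197 -2.153]
```

```bash
python3 -m jog '{"delta_rot":[[0,0,0],[0,0,0],[0,0,0]],"translation":[[-2.5,0,-0.4],[-5,0,-0.8],[-5,0,-0.8]],"hand":[-1,-1,-1]}'>/dev/null;python3 log.py
python3 -m jog '{"delta_rot":[[0,0,0],[0,0,0],[0,0,0]],"translation":[[-1.5,0,-0.2],[-3,0,-0.5],[-3,0,-0.5]],"hand":[-1,-1,-1]}'>/dev/null;python3 log.py
python3 -m jog '{"delta_rot":[[0,0,0],[0,0,0],[0,0,0]],"translation":[[-1,0,-0.2],[-2,0,-0.3],[-2,0,-0.3]],"hand":[-1,-1,-1]}'>/dev/null;python3 log.py
```

```text
t 16.4 slope,y,along [-60.5   0.2  11.3] f [-4.17 -1.14  3.59] w 0.2
[-0.386  0.539  2.056  0.373  0.207 -2.128]
t 16.7 slope,y,along [-57.8   0.3  11.4] f [-5.35 -0.53  4.26] w 0.3
[-0.385  0.538  2.051  0.36   0.213 -2.113]
t 17.0 slope,y,along [-56.5   0.3  11.4] f [-7.67 -1.52  4.22] w 0.3
[-0.385  0.537  2.048  0.351  0.217 -2.104]
```

```bash
python3 -m jog '{"delta_rot":[[0,0,0],[0,0,0],[0,0,0]],"translation":[[-1,0,-0.2],[-2,0,-0.3],[-2,0,-0.3]],"hand":[-1,-1,-1]}'>/dev/null;python3 log.py
python3 -m jog '{"delta_rot":[[0,0,0],[0,0,0],[0,0,0]],"translation":[[-1,0,-0.2],[-2,0,-0.3],[-2,0,-0.3]],"hand":[-1,-1,-1]}'>/dev/null;python3 log.py
```

```text
t 17.3 slope,y,along [-56.5   0.5  11.4] f [-11.77  -3.82   4.47] w 0.3
[-0.384  0.537  2.046  0.343  0.222 -2.096]
t 17.6 slope,y,along [-56.4   0.6  11.5] f [-15.01  -6.1    5.99] w 0.3
[-0.384  0.537  2.043  0.335  0.228 -2.087]
```

```bash
python3 -m jog '{"delta_rot":[[0,0,0],[0,0,0],[0,0,0]],"translation":[[-1.5,-0.5,-0.2],[-3,-0.5,-0.5],[-3,-0.5,-0.5]],"hand":[-1,-1,-1]}'>/dev/null;python3 log.py
python3 -m jog '{"delta_rot":[[0,0,0],[0,0,0],[0,0,0],[0,0,0],[0,0,0]],"translation":[[8,0,0],[16,0,0],[25,0,0],[25,0,-30],[25,0,-70]],"hand":[-1,-1,-1,-1,-1]}'>/dev/null
python3 -m jog '{"delta_rot":[[0,0,0],[0,0,0],[0,0,0],[0,0,0],[0,0,0]],"translation":[[0,0,-40],[0,0,-70],[0,0,-70],[0,0,-70],[0,0,-70]],"hand":[-1,-1,0.1,0.1,0.1]}'>/dev/null;python3 log.py
python3 - <<'E'
from h import *
rows(peg(0,125),tool(26))
im=optics.get_image('wrist');print(proj('wrist',[peg(0,14,-64),peg(0,14,-44),peg(0,62.5)]).round())
a=optics.get_image('side')[140:310,325:435]
o=np.zeros((510,370+330,3),np.uint8);o[:510,370:]=cv2.resize(a,None,fx=3,fy=3,interpolation=cv2.INTER_CUBIC);o[:400,:370]=im[:,140:510]
cv2.imwrite('pics/i.png',o[:,:,::-1])
E
```

```text
t 17.9 slope,y,along [-56.3   0.7  11.6] f [-18.88  -7.19   6.45] w 0.4
[-0.384  0.537  2.04   0.325  0.236 -2.077]
t 18.9 slope,y,along [-49.4  -0.7 152.4] f [-0.13 -0.15 -0.13] w 21.1
[-0.418  0.216  2.126  0.197  0.452 -1.97 ]
trans [-53.1, 0.8, 19.2] rot [0.001, -0.09, -0.003]
[[326. 197.]
 [326. 215.]
 [326. 268.]]
```

View pics/i.png

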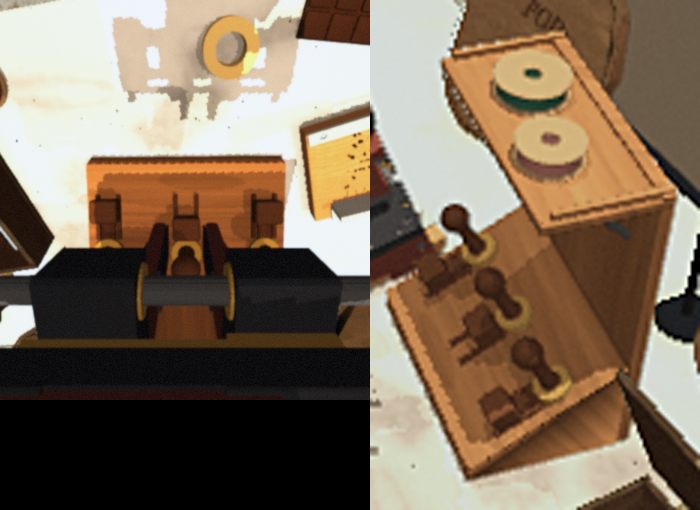

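The middle wedge's head now sits against its collar: in the right-hand crop it is at (480,320), with its rails bared in front. The outer two wedges are unchanged, and the gripper is clear of everything.

```bash
python3 -m jog '{"delta_rot":[[0,0,0],[0,0,0],[0,0,0]],"translation":[[10,0,-30],[20,0,-60],[20,0,-60]],"hand":[0.1,0.1,0.1]}'; python3 -c "
from h import *
print(ctrl.close_job())"
```

```text
t: 19.3
ee_pos: [452.1, -169.6, 229.9]
orientation: [0.252, 2.765, -0.044]
ft_force: [-1.2, -0.0, -0.1]
width: 47.3
the job is handed in; nothing more can be done
None
```

The middle peg was the loose one. I pushed its wedge fully home and handed the job in at about 19 s.

- **Left peg:** I rocked it left and then right. It was firm both ways, resisting with about 14 N after roughly 2 mm.
- **Middle peg:** It swung about 6 mm to each side under very little force, then met a hard stop. That identified it as the loose one, so I did not rock the right peg.
- **Wedge:** The middle wedge moved about 19 mm at around 5 N, then stopped dead while the force rose to about 19 N.
- **Final check:** The last picture shows the wedge's head against the brass collar and the peg standing straight. The other two wedges look unchanged, and the arm touched none of the loose things on the counter. The force reading was back to about zero with the gripper clear.

I did not rock the middle peg again after wedging it, so its firmness rests on the hard stop and the picture. Early on, one approach to the left peg ran joint 5 to the end of its range at a 33° tilt. I backed off and worked at about 21–26° from vertical instead, less than the roughly 30° the task called for; nothing touched the shelf.

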